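# Close, pin and hold a clamshell chip holder

### The job

Shut the microchip holder and hold it shut while its seal beds down: swing its hinged lid closed, then fetch the locating pin with the straight round knurled grip from the tube rack and push it down through the lid's hole into the base, fully home, so that its collar presses the lid flat against the push of the sprung lifters. Finish while holding: the fingers stay on the pin, pressing it down, and do not let go; leave the T-handled pin in the rack and the other things where they are.

Things in the scene. Friction and masses are not known exactly. Their poses are not given: they have to be found in the camera images.
- holder: Fixed clamshell holder for a glass microchip (already in its pocket). Base 150 (x) x 110 (y) x 30 mm high, a bright aluminium plate on a dark one; origin at the centre of its underside on the bench, z up. -x is its front, with the pin hole; the lid's hinge is at its back (+x). Two sprung steel lifter domes, 32 mm either side of the pin hole, stand 5 mm out of the base and keep the lid ajar.
- holder_hole (a point): Centre of the mouth of the pin hole in the top face of the base, 30 mm above the bench, at (-55, 0, 30) mm in the holder's frame. Round vertical hole, 14 mm across, slightly chamfered, right through the base to 4 mm above the bench.
- lid_hinge (a point): Middle of the lid's hinge axis, at (60, 0, 36) mm in the holder's frame; the axis is the holder's y. The lid is a grey plate 92 mm wide and 12 mm thick, from 12 to 130 mm from the axis, which lies in its mid-plane, plus a thinner front lip, 40 mm wide, to 140 mm. Its 32 x 60 mm window is centred 55 mm from the axis; 75 to 105 mm from the axis the outside is plain and can be pushed.
- lid (a joint): Lid angle in rad: 0 = fully shut, flat on the base, 1.57 = upright, 1.85 = against its rear stop. The stiff hinge holds the lid wherever it is left; about 3 N near the front moves it. Pushed down and let go it rests on the lifters at about 0.04 rad (5 mm open at the front). From there to fully shut takes about 10 N at the pin hole, and it rises again when released.
- lid_hole (a point): Centre of the pin hole on the outside face of the lid, 115 mm from the hinge axis, 15 mm across, right through the 12 mm plate; with the lid shut it is exactly above holder_hole, its mouth 42 mm above the bench.
- rack: Fixed low tube rack, 120 (x) x 175 (y) x 50 mm high, with 16 mm square openings 42 mm deep; origin at the centre of its underside. Its openings hold the two pins upright.
- pin: Steel locating pin to be used, 77 mm long, about 60 g, hanging upright in the rack by its collar (tip 12 mm above the bench). Origin at the centre of its lower tip, z up the pin. Shank 12 mm across, 38 mm long, its tip tapered; collar 26 mm across from 38 to 43 mm; straight round knurled grip 16 mm across from 43 to 77 mm. Fully home, its tip is 26 mm below the base's top face.
- t_pin: Similar pin that belongs to another holder, to be left in the rack: shank 9 mm, same collar, its handle a thin stem with a crossbar 46 mm long (a T). Origin at the centre of its lower tip, 69 mm long.
- wash_bottle_small: Small bottle with a red cap, 48 mm across, 117 mm high; bystander. Origin at the centre of its underside.
- dish: Petri dish, 59 mm across, 15 mm high; bystander. Origin at the centre of its underside.
- timer: Bench timer on its fold-out foot, 54 x 62 x 62 mm; bystander. Origin at the centre of its underside.

How it is judged (in metres and radians):
On the way, in this order (a step that is already met when the one before it is completed fails the run):
1. the lid is swung down onto its lifters (value of joint lid below 0.1 rad), for 0.2 s.
2. the pin has entered through the lid's hole into the base's hole (z of pin in the frame of holder_hole below -0.008 m and horizontal distance between pin and holder_hole below 0.003 m and value of joint lid below 0.1 rad), for 0.1 s.
At the end, for the whole second after the job is handed in: Lid shut within 0.015 rad; pin upright (0.12 rad), within 3 mm of the hole axis, its tip at least 23.5 mm below the base top; the fingers still on it (over 5 N) and its collar still pressing the lid (over 5 N); at rest; the T-handled pin within 20 mm of its place (value of joint lid below 0.015 rad and z of pin in the frame of holder_hole below -0.0235 m and horizontal distance between pin and holder_hole below 0.003 m and angle between pin's own z axis and vertical below 0.12 rad and contact force between pin and lid above 5 N and contact force between the fingers and pin above 5 N and linear speed of pin below 0.01 m/s and distance of t_pin from where it was at the start of the episode below 0.02 m); the arm keeps its last pose, push and grip.
It fails at once if the T-handled pin is taken or knocked out of its place (distance of t_pin from where it was at the start of the episode above 0.025 m).
It fails at once if a bystander (bottle, dish or timer) is pushed away (distance of any of wash_bottle_small, dish, timer from where it was at the start of the episode above 0.03 m).
It also fails if it takes over 43 s, if anything falls off the work surface, if the arm or the gripper's body presses on something with over 40 N, if the wrist force passes 120 N, or if a joint passes its speed limit or range.

### The arm

A 6-joint arm with a two-finger parallel gripper is mounted at the origin on a cart in front of the work surface, level with it; the furniture and walls round the work are solid. World frame = base frame: x ahead of the robot, y to its left, z up, the work surface at z = 0. Lengths are in m, angles in degrees, forces in N, time in s.
With the tool pointing down it reaches from about 0.35 to 0.925 m from the base axis. Payload 6.4 kg.
Tool frame: the origin (TCP) lies between the finger pads; the fingertips stand ctrl.tip_reach ahead of it and the grasp point (between the pads) lies 5 mm behind it (ctrl.tip_reach is the distance from the TCP to the fingertips, in m); z points along the fingers, y is the line along which they close (so a half turn about z gives the same grasp; the last joint's range is limited). The gripper opens to 94 mm and grips with 3 to 60 N. Pads are 16 mm wide; open, the fingers measure 119 mm over their backs; the gripper's body (75 mm by 177 mm) begins 78 mm behind the grasp point.
Start: joints at [67.088, 14.043, 89.255, -0, 76.702, -9.975], TCP at [0.146, 0.634, 0.193] pointing down, gripper open.
Joint ranges: [-179.41, 179.41], [-58.25, 129.5], [7.25, 145.43], [-54.29, 234.29], [11.92, 165.04], [-157.13, 157.13]. Speed limits (degrees/s): [147.25, 147.25, 180, 180, 180, 180].

### API

Orientations are given as [roll, pitch, yaw] about the fixed x, y, z axes, in that order (R = Rz(yaw) Ry(pitch) Rx(roll)).
In Python, from workcell import ctrl, viewer, monitor gives the robot as it stands (ctrl), with the cameras (viewer) and the readings (monitor).
- The arm moves only by the shell command python3 steer.py 'ROWS' [FORCE]. ROWS is a JSON list of rows, 1 to 20 of them, each of 7 numbers: dx, dy, dz in m, then a rotation vector rx, ry, rz in degrees, then the opening from 0.0 (shut) to 1.0 (fully open); each row shifts and turns the commanded pose from where the row before left it, along the tool's axes as they then stand; what a row does not reach is not made up. A row lasts 1/12 s, in which the tool goes at most 0.0417 m and 7.16 degrees, less where a joint would pass 70% of its speed; a pose out of reach is approached as far as the arm can. The fingers move at their own pace and stop on an object; FORCE is the grip in N (left out, the last holds). Time passes only in rows, so rows that do not move let the fingers close. It prints the time, the measured TCP pose, the force, the opening and the grip force at its end.
- monitor.sense(): the state, without advancing time (a new reading comes with each control period).
- viewer.snapshot(name): name is "side" or "top" or "wrist"; returns (picture, depth): 420x560x3 uint8, red, green, blue; 420x560 float32, m along the optical axis (not along the pixel's ray), 0 where there is no reading.
- viewer.camera_info(name): a dict with "K" (3x3 intrinsics, pixels), "rvec" (rotation vector, rad) and "tvec" (3), from world to camera coordinates, as OpenCV has them. Camera axes: x right, y down, z forward; pixel columns grow to the right and rows downward; lengths in m; the calibration is good to about 2 mm. A picture is of the moment at which its call begins: read the wrist's pose just before it. camera_info takes no time and is no camera call; for the wrist camera it gives the pose at the moment of the call.
- ctrl.job_done(): hands the job in; it is judged then, once.
The state is a dict: "t": time; "joints": joint angles; "qvel": joint speeds; "tau": joint torques, N m; "tool_pos": TCP position; "ee_rot": TCP orientation; "contact_force": force on the tool from outside, world axes, zero at the start; "torque": the same for the moment, N m; "finger_gap": opening from 0.0 (shut) to 1.0 (fully open); "grasp_force": force on a finger pad.
Only numpy, scipy, OpenCV 4.12 (cv2) and the standard library are available. Lean on these libraries where they do the work, as an engineer would, in place of code of your own. Each camera call takes 0.05 s, during which the arm holds its last target. There are 200 camera calls.

## Working session

There is one attempt and no reset: what is moved stays moved. The work goes in short steps, Python scripts to look and compute and a shell command to move; the robot and the scene stay as the last step left them, time stands still between calls to the robot, and variables do not carry over. Pictures are saved under pics/ and viewed, at most 10 in all, crops included, and the job is handed in when it is done.

```bash
ls; mkdir -p pics
python3 - <<'E'
from workcell import ctrl, viewer, monitor
import cv2,numpy as np
s=monitor.sense();print(s,ctrl.tip_reach)
for n in("side","top","wrist"):
    c=viewer.camera_info(n);print(n,c)
    p,d=viewer.snapshot(n);cv2.imwrite(f"pics/{n}0.png",p[:,:,::-1]);np.savez(f"pics/{n}0.npz",p=p,d=d,K=c["K"],r=c["rvec"],t=c["tvec"])
E
```

```text
pics
steer.py
workcell.py
{'t': 0.0, 'joints': array([ 6.70873402e+01,  1.40814238e+01,  8.93257924e+01, -2.87488808e-03,
        7.67025816e+01, -9.97642525e+00]), 'qvel': array([ 0.02021093,  0.06602781, -0.01936047,  0.11227166,  0.04392611,
       -0.08727142]), 'tau': array([ 5.73653797e-04, -4.15847826e+01, -3.14590287e+01,  6.85243844e-02,
        3.34618287e-02, -1.14230968e-04]), 'tool_pos': array([0.14528228, 0.63289942, 0.19196722]), 'ee_rot': array([-1.79891378e+02, -1.62674413e-02,  1.67064414e+02]), 'contact_force': array([ 0.10931582,  0.32416039, -0.54890039]), 'torque': array([0.02378562, 0.01940592, 0.008508  ]), 'grasp_force': 0.0, 'finger_gap': 1.0020765114467922} 0.014
side {'K': array([[449.79186366,   0.        , 274.47569997],
       [  0.        , 449.79186366, 206.06267348],
       [  0.        ,   0.        ,   1.        ]]), 'rvec': array([ 0.54178552, -2.40276208,  1.52044646]), 'tvec': array([0.47172472, 0.16338536, 1.19890568])}
top {'K': array([[534.84021187,   0.        , 279.37312946],
       [  0.        , 534.84021187, 203.5087596 ],
       [  0.        ,   0.        ,   1.        ]]), 'rvec': array([ 2.16651122, -2.16829237,  0.1156765 ]), 'tvec': array([-0.02597357,  0.5204433 ,  1.32233008])}
wrist {'K': array([[289.88437617,   0.        , 274.27301491],
       [  0.        , 289.88437617, 211.63419355],
       [  0.        ,   0.        ,   1.        ]]), 'rvec': array([-2.29788524, -1.83051247, -0.22693382]), 'tvec': array([-0.64947254, -0.02545355,  0.39086158])}
```

View pics/top0.png

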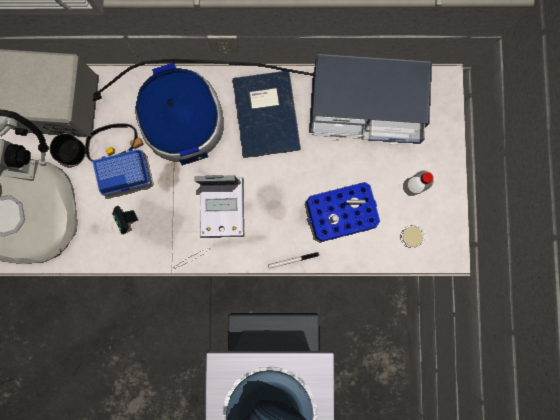

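View pics/side0.png

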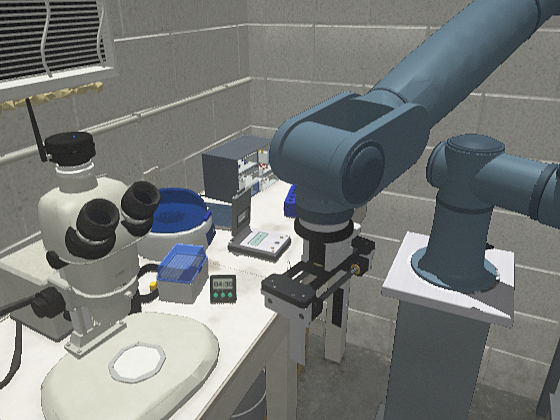

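The top view shows the holder at about (222,207) with its lid upright, its back towards the top of the picture. The blue rack is at (343,211), with the round grip near (334,218) and the T-pin near (355,202). The bottle is at (420,182), the dish at (412,236) and the timer at (124,219). The side view shows the holder at (262,235) with the arm partly over the scene.

```bash
cat > h.py <<'E'
import numpy as np,cv2
class V:
    def __init__(s,f):
        z=np.load(f);s.p=z['p'];s.d=z['d'];s.K=z['K'];s.t=z['t'];s.R=cv2.Rodrigues(z['r'])[0]
    def c(s): return -s.R.T@s.t
    def ray(s,u,v): return s.R.T@np.linalg.inv(s.K)@np.array([u,v,1.])
    def plane(s,u,v,z):
        r=s.ray(u,v);c=s.c();return c+r*(z-c[2])/r[2]
    def cloud(s):
        v,u=np.mgrid[:420,:560];q=np.stack([u,v,np.ones_like(u)],-1)@np.linalg.inv(s.K).T*s.d[...,None]
        return (q-s.t)@s.R
    def proj(s,P): 
        q=s.R@np.asarray(P)+s.t;return (s.K@q)[:2]/q[2]
def tri(a,ua,b,ub):
    A=[];y=[]
    for v,u in((a,ua),(b,ub)):
        r=v.ray(*u);r/=np.linalg.norm(r);M=np.eye(3)-np.outer(r,r);A.append(M);y.append(M@v.c())
    x=np.linalg.lstsq(np.vstack(A),np.hstack(y),rcond=None)[0]
    return x,[float(np.linalg.norm(M@x-c)) for M,c in zip(A,y)]
def snap(n,name):
    from workcell import ctrl, viewer, monitor
    c=viewer.camera_info(n);p,d=viewer.snapshot(n);cv2.imwrite(f"pics/{name}.png",p[:,:,::-1]);np.savez(f"pics/{name}.npz",p=p,d=d,K=c["K"],r=c["rvec"],t=c["tvec"])
    return V(f"pics/{name}.npz")
E
python3 - <<'E'
from h import *
a=V('pics/top0.npz');np.set_printoptions(precision=3,suppress=True)
print(a.c(),V('pics/side0.npz').c(),V('pics/wrist0.npz').c())
C=a.cloud()
for n,u,v in [('holder',222,218),('base f',222,236),('pin',334,218),('T',355,202),('rack',320,238),('bench',270,230),('lid',217,180),('bottle',427,177),('dish',412,236),('timer',124,219)]: print(n,C[v,u],a.d[v,u])
im=cv2.resize(a.p[160:260,185:385,::-1],None,fx=4,fy=4,interpolation=cv2.INTER_CUBIC);cv2.imwrite('pics/tc.png',im)
print(a.proj([0.146,.634,.19]))
E
```

```text
[ 0.378 -0.025  1.37 ] [-0.022  1.116  0.663] [0.076 0.65  0.384]
holder [0.484 0.118 0.026] 1.347492
base f [0.439 0.118 0.02 ] 1.3486476
pin [ 0.479 -0.158  0.088] 1.2853322
T [ 0.518 -0.21   0.081] 1.2967842
rack [ 0.432 -0.126  0.053] 1.3154974
bench [ 0.455 -0.002  0.003] 1.3673835
lid [0.56  0.116 0.164] 1.2186513
bottle [ 0.573 -0.375  0.121] 1.2630965
dish [ 0.439 -0.364  0.007] 1.3619112
timer [0.479 0.354 0.062] 1.3108197
[-28.018 369.178]
```

View pics/tc.png

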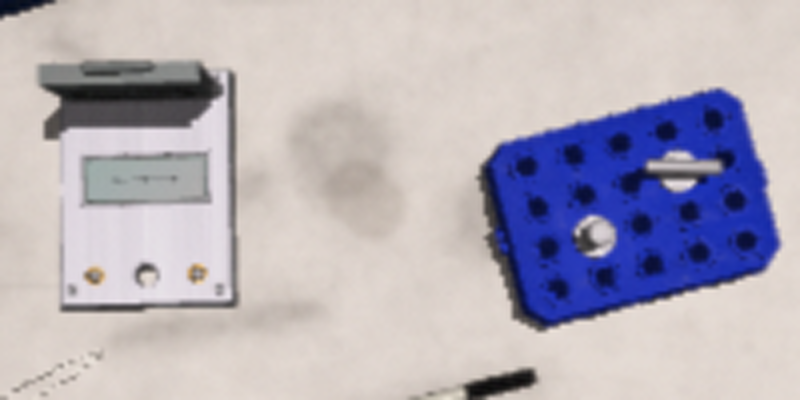

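The crop shows the holder squared up with the image axes, with its hole at top pixel (222,228). The round pin is at about (334,218), and the T crossbar lies up and to the right of it. Next I work out the coarse geometry and the heights of the obstacles.

Run:
```python
from h import *
a=V('pics/top0.npz');np.set_printoptions(precision=3,suppress=True)
print('hole',a.plane(221.75,228.25,.03))
for u,v in [(200.3,236.5),(243,236),(243,178)]: print('corner',a.plane(u,v,.03))
C=a.cloud();m=(a.d>0)
print('heights*100 rows x .40-.80, cols y .45..-.45')
for x in np.arange(.8,.38,-.05):
    print('%.2f'%x,[int(100*np.percentile(C[...,2][m&(abs(C[...,0]-x)<.025)&(abs(C[...,1]-y)<.025)],98)) if (m&(abs(C[...,0]-x)<.025)&(abs(C[...,1]-y)<.025)).any() else -1 for y in np.arange(.45,-.46,-.05)])
k=m&(C[...,2]>.06)&(C[...,0]>.5)&(C[...,0]<.63)&(abs(C[...,1]-.12)<.07)
P=C[k];print('lid',P.min(0),P.max(0))
```

```text
hole [0.458 0.118 0.03 ]
corner [0.437 0.172 0.03 ]
corner [0.438 0.065 0.03 ]
corner [0.585 0.066 0.03 ]
heights*100 rows x .40-.80, cols y .45..-.45
0.80 [52, 53, 54, 53, 17, 17, 16, 1, 1, 1, 1, 17, 17, 17, 17, 17, 17, 17, 0]
0.75 [15, 2, 8, 16, 17, 17, 16, 9, 1, 1, 1, 17, 17, 17, 17, 17, 17, 16, 0]
0.70 [15, 2, 2, 16, 17, 17, 16, 9, 1, 1, 1, 16, 17, 17, 17, 17, 17, 0, 0]
0.65 [2, 9, 9, 14, 16, 16, 14, 0, 1, 1, 1, 0, 0, 0, 16, 16, 15, 0, 0]
0.60 [8, 9, 9, 9, 0, 6, 0, 3, 2, 0, 0, 0, 0, 0, 0, 0, 11, 11, 0]
0.55 [0, 9, 9, 8, 0, 0, 17, 17, 3, 0, 0, 5, 5, 5, 5, 0, 11, 11, 0]
0.50 [0, 5, 6, 0, 0, 0, 3, 3, 3, 0, 0, 5, 8, 8, 7, 0, 0, 0, 0]
0.45 [0, 2, 6, 0, 0, 0, 3, 3, 3, 0, 0, 5, 6, 5, 5, 0, 1, 1, 0]
0.40 [0, 0, 0, 0, 0, 0, 0, 0, 0, 0, 1, 1, 0, 0, 0, 0, 1, 0, 0]
lid [0.558 0.076 0.062] [0.627 0.187 0.182]
```

```bash
python3 steer.py '[[-0.028,-0.02,-0.007,0,0,0,0.3],[-0.028,-0.02,-0.007,0,0,0,0.3],[-0.028,-0.02,-0.007,0,0,0,0.3],[-0.028,-0.02,-0.007,0,0,0,0.3],[-0.028,-0.02,-0.007,0,0,0,0.3],[-0.028,-0.02,-0.007,0,0,0,0.3],[-0.028,-0.02,-0.007,0,0,0,0.3],[-0.028,-0.02,-0.007,0,0,0,0.3],[-0.028,-0.02,-0.007,0,0,0,0.3],[-0.028,-0.02,-0.007,0,0,0,0.3],[-0.028,-0.02,-0.007,0,0,0,0.3],[-0.028,-0.02,-0.007,0,0,0,0.3],[-0.028,-0.02,-0.007,0,0,0,0.3],[-0.028,-0.02,-0.007,0,0,0,0.3],[-0.028,-0.02,-0.007,0,0,0,0.3],[-0.028,-0.02,-0.007,0,0,0,0.3],[-0.028,-0.02,-0.007,0,0,0,0.3],[-0.028,-0.02,-0.007,0,0,0,0.3],[0,0,0,0,0,-6.5,0.3],[0,0,0,0,0,-6.5,0.3]]' 10
python3 - <<'E'
from h import *
v=snap('wrist','w1');print(v.c(),v.ray(274,211))
E
```

```text
t: 1.82
tool_pos: [0.5572, 0.1681, 0.3189]
ee_rot: [-180.0, -0.0, -179.8]
contact_force: [0.3, -0.1, -0.4]
finger_gap: 0.3
grasp_force: 0.0
[0.48585972 0.16811193 0.51104888] [ 2.43806576e-01  1.05896366e-04 -9.69826797e-01]
```

View pics/w1.png

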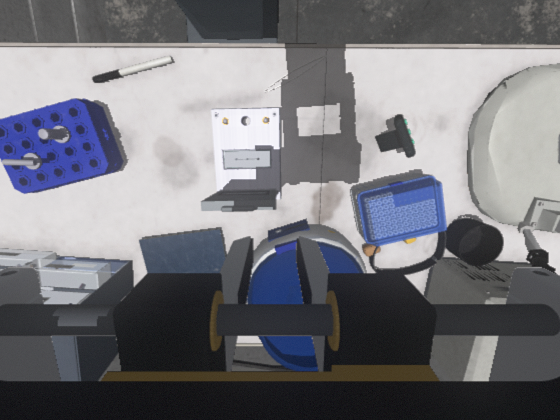

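This wrist view shows the holder hole at about (246,121) with a gold lifter on either side. The lid seen edge-on is at about (240,200), the round grip at (46,134) and the T-pin at (30,160). Next I measure the hole and the lid angle.

Run:
```python
from h import *
np.set_printoptions(precision=4,suppress=True)
a=V('pics/w1.npz');t=V('pics/top0.npz')
def blob(v,u,w,r,th):
    g=cv2.cvtColor(v.p,cv2.COLOR_RGB2GRAY)[w-r:w+r+1,u-r:u+r+1]
    n,l,s,c=cv2.connectedComponentsWithStats((g<th).astype(np.uint8));i=1+np.argmax(s[1:,4]);return c[i]+[u-r,w-r],s[i,4]
h1,n1=blob(a,246,121,7,110);h2,n2=blob(t,222,228,4,130)
print(h1,n1,h2,n2,a.plane(*h1,.03),t.plane(*h2,.03),tri(a,h1,t,h2))
# lid profile from both
for v in(a,t):
    C=v.cloud();k=(v.d>0)&(C[...,2]>.05)&(C[...,0]>.5)&(C[...,0]<.62)&(abs(C[...,1]-.118)<.044)
    P=C[k];print(len(P),P.min(0),P.max(0))
    for z in np.arange(.05,.19,.02):
        q=P[abs(P[:,2]-z)<.01]
        if len(q): print(round(z,2),len(q),np.percentile(q[:,0],[2,50,98]),q[:,1].min(),q[:,1].max())
# base top edges, front corners from bright mask
C=a.cloud();k=(abs(C[...,2]-.03)<.008)&(abs(C[...,0]-.5)<.09)&(abs(C[...,1]-.118)<.08)&(a.p.min(2)>150)
cn=max(cv2.findContours(k.astype(np.uint8),0,2)[0],key=cv2.contourArea)
P=np.array([a.plane(*q[0],.03) for q in cn]);print(cv2.minAreaRect((P[:,:2]*1000).astype(np.float32)))
```

```text
[243.     119.6667] 15 [220.6 227. ] 10 [0.4577 0.1186 0.03  ] [0.461 0.121 0.03 ] (array([0.4594, 0.1197, 0.0455]), [0.0008260424091923577, 0.0008260424091922406])
32631 [0.5224 0.0784 0.05  ] [0.5718 0.162  0.4713]
0.05 33 [0.5653 0.5663 0.5671] 0.08757392285090378 0.16174808105220873
0.07 139 [0.564  0.5659 0.5675] 0.07935133439021717 0.16195955900549258
0.09 27 [0.562  0.5644 0.5657] 0.07896537823265243 0.16086208734216978
0.11 104 [0.5616 0.5623 0.5638] 0.0786169382783176 0.1610434957687889
0.13 120 [0.5605 0.5615 0.563 ] 0.07935111467298969 0.16144601205991888
0.15 145 [0.559  0.5605 0.5623] 0.07861801011874787 0.16176134943893133
0.17 744 [0.5588 0.5649 0.5714] 0.07838958620754166 0.16199944523402054
385 [0.5579 0.0758 0.0501] [0.5794 0.1619 0.182 ]
0.05 18 [0.5658 0.5666 0.5783] 0.07615436723817226 0.1182378048307531
0.07 39 [0.5631 0.5654 0.5669] 0.077117392913494 0.1604318278801004
0.09 10 [0.5623 0.5655 0.5765] 0.07605879837064797 0.1562891713962584
0.11 35 [0.5609 0.5624 0.5722] 0.07604600676043258 0.16109735082614748
0.13 28 [0.5598 0.5612 0.564 ] 0.07576168968919134 0.16091158633155714
0.15 35 [0.5585 0.5602 0.5698] 0.07596301435783145 0.1598794493826466
0.17 217 [0.5593 0.5646 0.5714] 0.07654896224192428 0.16186620229575938
0.19 3 [0.5666 0.5685 0.5686] 0.10483131234078417 0.1162043306998485
((505.8555908203125, 123.48187255859375), (130.5697021484375, 106.60326385498047), 1.4318805932998657)
```

The hole is at about (0.458, 0.119). The lid leans to about 1.515 rad, with the hinge at x≈0.573 and its outside face at x≈0.574 at z≈0.126. Next I go behind the lid with the fingers shut.

```bash
python3 steer.py '[[-0.025,-0.025,0,0,0,0,0],[-0.025,-0.025,0,0,0,0,0],[0,0,0.035,0,0,0,0],[0,0,0.035,0,0,0,0],[0,0,0.035,0,0,0,0],[0,0,0.035,0,0,0,0],[0,0,0.035,0,0,0,0],[0,0,0,0,0,0,0]]' 10
```

```text
t: 2.53
tool_pos: [0.6004, 0.12, 0.1354]
ee_rot: [-180.0, -0.9, 180.0]
contact_force: [-0.7, 0.6, -1.0]
finger_gap: 0.002
grasp_force: 0.0
```

```bash
python3 steer.py '[[0.0135,0,-0.003,0,0,0,0],[0.0118,0,0.0008,0,0,0,0],[0.0118,0,0.0008,0,0,0,0],[0.0112,0,0.0038,0,0,0,0],[0.0112,0,0.0038,0,0,0,0],[0.0098,0,0.0065,0,0,0,0],[0.0098,0,0.0065,0,0,0,0],[0,0,0,0,0,0,0]]'
```

```text
t: 3.2
tool_pos: [0.5262, 0.1202, 0.1258]
ee_rot: [180.0, 0.0, -180.0]
contact_force: [0.2, -0.2, 1.2]
finger_gap: 0.007
grasp_force: 0.0
```

```bash
python3 steer.py '[[0.0065,0,0.009,0,0,0,0],[0.0065,0,0.009,0,0,0,0],[0.007,0,0.009,0,0,0,0],[0.006,0,0.009,0,0,0,0],[0.0045,0,0.0105,0,0,0,0],[0.0035,0,0.0105,0,0,0,0],[0.001,0,0.008,0,0,0,0],[0,0,0.003,0,0,0,0],[0,0,0,0,0,0,0],[0,0,0,0,0,0,0]]'
```

```text
t: 4.03
tool_pos: [0.4923, 0.1197, 0.0567]
ee_rot: [-180.0, -0.0, -179.9]
contact_force: [-0.2, -0.1, 0.6]
finger_gap: 0.005
grasp_force: 0.0
```

```bash
python3 steer.py '[[0,0,-0.04,0,0,0,0],[0,-0.01,-0.04,0,0,0,0.3],[0,-0.035,-0.02,0,0,0,0.3],[0,-0.04,-0.02,0,0,0,0.3],[0,-0.04,-0.02,0,0,0,0.3],[0,-0.02,0,0,0,0,0.3],[0,0,0,0,0,0,0.3],[0,0,0,0,0,0,0.3]]'
python3 - <<'E'
from h import *
v=snap('wrist','w2');print(v.c())
E
```

```text
t: 4.7
tool_pos: [0.4926, -0.0204, 0.1947]
ee_rot: [180.0, 0.1, 179.9]
contact_force: [-0.4, 1.0, 0.0]
finger_gap: 0.3
grasp_force: 0.0
[ 0.42092942 -0.02004732  0.38671469]
```

View pics/w2.png

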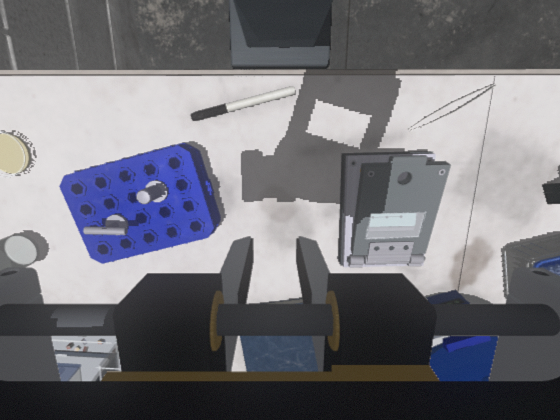

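The lid is down, with the lid hole at about (405,178). The round pin's grip top is at about (143,197) and the T-pin is at (105,229). Next I triangulate the grip top and the holes.

Run:
```python
from h import *
np.set_printoptions(precision=4,suppress=True)
a=V('pics/w1.npz');b=V('pics/w2.npz');t=V('pics/top0.npz')
def top(v):
    C=v.cloud();k=((v.d>0)&(C[...,2]>.082)&(C[...,2]<.1)&(np.hypot(C[...,0]-.479,C[...,1]+.158)<.02)).astype(np.uint8)
    n,l,s,c=cv2.connectedComponentsWithStats(k);i=1+np.argmax(s[1:,4]);P=C[l==i];return c[i],s[i],P.mean(0),P.min(0),P.max(0)
R={}
for n,v in(('w1',a),('w2',b),('t',t)):
    r=top(v);R[n]=r[0];print(n,r[0],r[1],r[2],r[3],r[4],v.plane(*r[0],.089))
print('tri',tri(a,R['w1'],b,R['w2']),tri(b,R['w2'],t,R['t']))
# T bar
for n,v in(('w2',b),('t',t)):
    C=v.cloud();k=(v.d>0)&(C[...,2]>.068)&(C[...,2]<.1)&(np.hypot(C[...,0]-.518,C[...,1]+.205)<.035)
    P=C[k];print('T',n,len(P),P.mean(0),P.min(0),P.max(0))
# holes: dark hole
def ell(v,u,w,r,th,z):
    g=cv2.cvtColor(v.p,cv2.COLOR_RGB2GRAY)[w-r:w+r+1,u-r:u+r+1];print(g[::2,::2] if r<9 else g[::3,::3])
    n,l,s,c=cv2.connectedComponentsWithStats((g<th).astype(np.uint8));
    for i in range(1,n):
        if s[i,4]>8: print(s[i],c[i]+[u-r,w-r],v.plane(*(c[i]+[u-r,w-r]),z))
ell(b,405,178,10,60,.046);ell(a,246,121,7,110,.03)
C=b.cloud();
k=(b.d>0)&(abs(C[...,2]-.045)<.01)&(abs(C[...,0]-.5)<.08)&(abs(C[...,1]-.118)<.05)
for x in np.arange(.43,.57,.02):
    q=C[k&(abs(C[...,0]-x)<.01)];print(round(x,2),np.median(q,0),np.percentile(q[:,1],[1,99]))
```

```text
w1 [ 45.0444 133.4148] [ 38 128  15  12 135] [ 0.4806 -0.1548  0.088 ] [ 0.4731 -0.164   0.0822] [ 0.4883 -0.1488  0.0911] [ 0.4806 -0.154   0.089 ]
w2 [144.7475 195.8861] [137 189  17  15 202] [ 0.4799 -0.1557  0.0884] [ 0.473 -0.164  0.082] [ 0.4879 -0.1494  0.0914] [ 0.4798 -0.1554  0.089 ]
t [334.7353 217.5588] [332 215   7   6  34] [ 0.4799 -0.1594  0.0881] [ 0.4736 -0.1678  0.0829] [ 0.4865 -0.1525  0.0949] [ 0.4799 -0.1593  0.089 ]
tri (array([ 0.4806, -0.1573,  0.0847]), [3.162378456135973e-05, 3.1623784562067404e-05]) (array([ 0.4812, -0.1602,  0.0789]), [0.0005867569511692961, 0.0005867569511699926])
T w2 347 [ 0.5203 -0.2073  0.0796] [ 0.5165 -0.2319  0.0688] [ 0.5254 -0.1856  0.083 ]
T t 72 [ 0.5199 -0.2122  0.0791] [ 0.5157 -0.2338  0.072 ] [ 0.5238 -0.1882  0.0873]
[[124 124 124 123 125 126 126]
 [124 123 126 122 113 127 123]
 [125 125 101 100  89  80 125]
 [123 101  97 101  78  73 121]
 [121  93  90  80  79  91 125]
 [123 108  76  71 100 123 124]
 [124 123 123 123 125 124 125]]
[[245 243 245 246 243 243 243 240]
 [247 245 172 138 184 245 245 242]
 [248 182  82 117 216 215 244 242]
 [246 135 105 160 225 222 245 241]
 [248 150 109 158 227 220 245 243]
 [248 243 129 119 221 227 245 243]
 [246 247 245 243 242 244 243 242]
 [244 245 243 246 243 243 242 241]]
[ 3  3  4  8 15] [243.     119.6667] [0.4577 0.1186 0.03  ]
  return _methods._mean(a, axis=axis, dtype=dtype,
  ret = um.true_divide(
Traceback (most recent call last):
IndexError: index -1 is out of bounds for axis 0 with size 0
```

```bash
python3 steer.py '[[0.003,-0.034,0,0,0,0,0.42],[0.003,-0.034,0,0,0,0,0.42],[0.003,-0.034,0,0,0,0,0.42],[0.003,-0.034,0,0,0,0,0.42],[0,0,0.03,0,0,0,0.42],[0,0,0.02,0,0,0,0.42],[0,0,0,0,0,0,0.42],[0,0,0,0,0,0,0.42]]'
python3 - <<'E'
from h import *
from workcell import ctrl, viewer, monitor
np.set_printoptions(precision=4,suppress=True)
a=V('pics/w1.npz');b=V('pics/w2.npz')
def ell(v,u,w,r,th,z):
    g=cv2.cvtColor(v.p,cv2.COLOR_RGB2GRAY)[w-r:w+r+1,u-r:u+r+1]
    n,l,s,c=cv2.connectedComponentsWithStats((g<th).astype(np.uint8));
    for i in range(1,n):
        if s[i,4]>40: 
            p=c[i]+[u-r,w-r]; print(s[i],p,v.plane(*p,z))
ell(b,405,178,10,116,.0465);ell(a,246,121,8,234,.03)
C=b.cloud()
for x in np.arange(.44,.57,.02):
    k=(b.d>0)&(C[...,2]>.03)&(abs(C[...,0]-x)<.006)&(abs(C[...,1]-.118)<.05)
    q=C[k];q=q[q[:,2]>.036];print(round(x,2),len(q),np.median(q,0) if len(q) else '')
v=snap('wrist','w3');print(monitor.sense()['tool_pos'],v.c())
E
```

```text
t: 5.42
tool_pos: [0.4797, -0.1541, 0.1428]
ee_rot: [179.9, -0.2, -179.8]
contact_force: [0.1, -0.9, 0.4]
finger_gap: 0.421
grasp_force: 0.0
[  2   3  16  15 174] [404.4253 177.9885] [0.4671 0.1332 0.0465]
[ 2  2 11 11 92] [245.1522 120.1413] [0.4585 0.122  0.03  ]
0.44 284 [0.4428 0.1228 0.0772]
0.46 872 [0.4601 0.1175 0.0729]
0.48 856 [0.4799 0.1206 0.0676]
0.5 789 [0.4997 0.1205 0.0623]
0.52 707 [0.5202 0.1213 0.0569]
0.54 673 [0.5399 0.1215 0.0518]
0.56 539 [0.5594 0.1206 0.0477]
[ 0.4807 -0.1547  0.1443] [ 0.4089 -0.1544  0.3351]
```

View pics/w3.png

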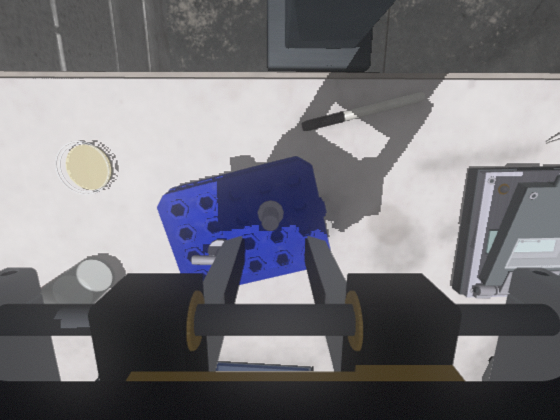

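The view shows the grip at (270,214), between the open fingers, but the lid fit from w2 gives a slope of about 0.25 rad. The fingers were near the window edge and probably dragged the lid up when they left. I go back and push it down further from the window, at x≈0.480.

```bash
python3 steer.py '[[0,0.034,0,0,0,0,0],[0,0.034,0,0,0,0,0],[0,0.034,0,0,0,0,0],[0,0.034,0,0,0,0,0],[0,0.034,0,0,0,0,0],[0,0.034,0,0,0,0,0],[0,0.034,0,0,0,0,0],[0,0.034,0,0,0,0,0],[0,0,0.03,0,0,0,0],[0,0,0.02,0,0,0,0],[0,0,0.01,0,0,0,0],[0,0,0.01,0,0,0,0],[0,0,0.01,0,0,0,0],[0,0,0,0,0,0,0],[0,0,0,0,0,0,0]]'
```

```text
t: 6.72
tool_pos: [0.4805, 0.116, 0.0645]
ee_rot: [180.0, 0.0, -180.0]
contact_force: [-0.3, 0.2, 0.5]
finger_gap: 0.003
grasp_force: 0.0
```

```bash
python3 steer.py '[[0,0,0.005,0,0,0,0],[0,0,0.005,0,0,0,0],[0,0,0,0,0,0,0],[0,0,0,0,0,0,0],[0,0,0,0,0,0,0]]'
python3 - <<'E'
from h import *
v=snap('wrist','w4')
from workcell import ctrl, viewer, monitor
print(monitor.sense()['tool_pos'],monitor.sense()['contact_force'])
C=v.cloud()
for x in np.arange(.43,.5,.01):
  for y in (.085,.15):
    k=(v.d>0)&(abs(C[...,0]-x)<.005)&(abs(C[...,1]-y)<.008)
    q=C[k];print(round(x,2),y,len(q),np.round(np.median(q,0),4) if len(q) else '')
E
```

```text
t: 7.13
tool_pos: [0.4802, 0.1161, 0.0543]
ee_rot: [180.0, 0.0, -179.9]
contact_force: [0.6, 0.9, 0.3]
finger_gap: 0.008
grasp_force: 0.0
[0.48023854 0.1161622  0.05430967] [-0.6224444  -0.24823445 -1.17549943]
0.43 0.085 225 [4.30e-01 8.51e-02 2.00e-04]
0.43 0.15 229 [4.299e-01 1.499e-01 1.000e-04]
0.44 0.085 359 [0.4399 0.0849 0.0202]
0.44 0.15 354 [0.4398 0.1505 0.0215]
0.45 0.085 1845 [0.4522 0.0843 0.1797]
0.45 0.15 1971 [0.4522 0.1504 0.18  ]
0.46 0.085 4847 [0.457  0.0848 0.2   ]
0.46 0.15 4165 [0.4568 0.15   0.201 ]
0.47 0.085 328 [0.4697 0.0852 0.0667]
0.47 0.15 331 [0.47   0.1501 0.0664]
0.48 0.085 307 [0.48   0.0849 0.0645]
0.48 0.15 298 [0.4799 0.1499 0.0641]
0.49 0.085 278 [0.49   0.0853 0.062 ]
0.49 0.15 287 [0.4899 0.1502 0.0617]
0.5 0.085 143 [0.4978 0.0849 0.0603]
0.5 0.15 146 [0.4976 0.1499 0.06  ]
```

View pics/w4.png

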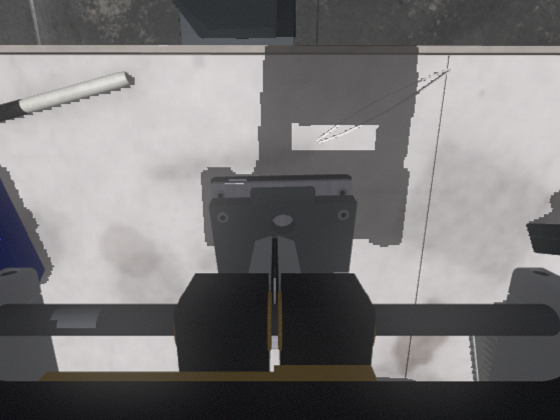

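The lid is still at about 0.23 rad although the tips should be lower than its surface. I check where the fingertips really are, using depth.

Run:
```python
from h import *
np.set_printoptions(precision=4,suppress=True)
for f in('w4','w3','w2'):
    v=V(f'pics/{f}.npz');C=v.cloud();print(f)
    pts={'w4':[(275,236),(275,240),(275,244),(262,245),(287,245),(262,260),(287,260),(283,220),(240,215),(325,235),(282,192)],'w3':[(232,240),(228,250),(315,240),(325,250)],'w2':[(240,240),(303,240),(310,250)]}[f]
    for p in pts: print(p,C[p[1],p[0]],v.p[p[1],p[0]])
```

```text
w4
(275, 236) [0.4708 0.117  0.0669] [52 54 56]
(275, 240) [0.4721 0.1169 0.0709] [29 31 30]
(275, 244) [0.4719 0.1169 0.0786] [32 33 33]
(262, 245) [0.4704 0.1092 0.0843] [73 75 78]
(287, 245) [0.4708 0.1241 0.0832] [72 74 78]
(262, 260) [0.4701 0.1101 0.1069] [74 76 78]
(287, 260) [0.4703 0.1231 0.1063] [73 74 77]
(283, 220) [0.4701 0.1232 0.0313] [86 86 91]
(240, 215) [0.4556 0.095  0.0707] [60 62 63]
(325, 235) [0.4702 0.1497 0.0663] [55 55 58]
(282, 192) [0.4401 0.1211 0.0753] [59 60 61]
w3
(232, 240) [ 0.4699 -0.1801  0.1646] [80 81 92]
(228, 250) [ 0.4698 -0.18    0.1814] [84 85 95]
(315, 240) [ 0.4701 -0.1283  0.1636] [85 86 93]
(325, 250) [ 0.47   -0.125   0.1807] [89 89 95]
w2
(240, 240) [ 0.4825 -0.0413  0.2165] [ 95  97 100]
(303, 240) [ 0.4826 -0.0022  0.2166] [ 98  98 100]
(310, 250) [0.4828 0.0002 0.2326] [97 96 99]
```

The visible fingertips end about 11–16 mm above the reported TCP. The lid heights after both pushes agree with that, since contact was at TCP+11 mm each time. So I'll go by the measured tips and push further down in small steps, watching the force.

```bash
python3 steer.py '[[0,0,0.005,0,0,0,0],[0,0,0.005,0,0,0,0],[0,0,0.004,0,0,0,0],[0,0,0,0,0,0,0],[0,0,0,0,0,0,0]]'; python3 steer.py '[[0,0,0.003,0,0,0,0],[0,0,0.003,0,0,0,0],[0,0,0,0,0,0,0],[0,0,0,0,0,0,0]]'
python3 - <<'E'
from h import *
v=snap('wrist','w5')
s=snap('side','s5')
from workcell import ctrl, viewer, monitor
print(monitor.sense()['tool_pos'],monitor.sense()['contact_force'])
C=v.cloud()
for x in (.47,.48,.49,.5):
  for y in (.085,.15):
    k=(v.d>0)&(abs(C[...,0]-x)<.005)&(abs(C[...,1]-y)<.008)
    q=C[k];print(round(x,2),y,len(q),np.round(np.median(q,0),4) if len(q) else '')
u=s.proj([.48,.118,.05]).astype(int);print(u)
cv2.imwrite('pics/s5c.png',cv2.resize(s.p[u[1]-75:u[1]+45,u[0]-80:u[0]+80,::-1],None,fx=5,fy=5,interpolation=cv2.INTER_CUBIC))
E
```

```text
t: 7.6
tool_pos: [0.4796, 0.1162, 0.0395]
ee_rot: [-180.0, -0.1, -179.9]
contact_force: [-0.2, -0.6, 0.4]
finger_gap: 0.005
grasp_force: 0.0
t: 7.93
tool_pos: [0.4802, 0.1162, 0.0341]
ee_rot: [-180.0, 0.0, -179.9]
contact_force: [-0.3, -0.7, -0.5]
finger_gap: 0.001
grasp_force: 0.0
[0.48003308 0.11620975 0.0340965 ] [-0.16405747  0.63318753 -0.02617853]
0.47 0.085 355 [0.47   0.0852 0.0468]
0.47 0.15 348 [0.4699 0.1501 0.0467]
0.48 0.085 334 [0.48   0.0847 0.0464]
0.48 0.15 335 [0.4799 0.1497 0.0463]
0.49 0.085 316 [0.4899 0.0851 0.0459]
0.49 0.15 325 [0.4901 0.1501 0.0458]
0.5 0.085 71 [0.496  0.0852 0.0457]
0.5 0.15 67 [0.496  0.1503 0.0457]
[270 233]
```

View pics/s5c.png

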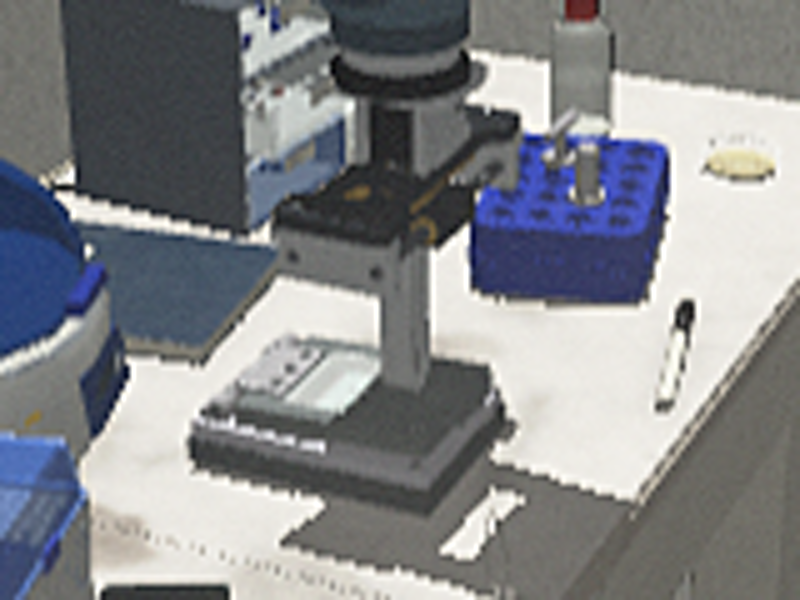

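The side crop shows the closed fingers resting on the lid, which is now nearly flat. The depth slope of about 0.045 rad means it is on its lifters. The fingertips stand at about TCP+12 mm, so for the pin I aim for TCP z≈0.047, which puts the tips at about 0.059.

```bash
python3 steer.py '[[0,0,-0.02,0,0,0,0],[0,0,-0.03,0,0,0,0],[0,0,-0.03,0,0,0,0],[0,-0.034,0,0,0,0,0],[0,-0.034,0,0,0,0,0.42],[0,-0.034,0,0,0,0,0.42],[0,-0.034,0,0,0,0,0.42],[0,-0.034,0,0,0,0,0.42],[0,-0.034,0,0,0,0,0.42],[0,-0.034,0,0,0,0,0.42],[0,-0.034,0,0,0,0,0.42],[0,0,0,0,0,0,0.42],[0,0,0,0,0,0,0.42]]'
python3 - <<'E'
from h import *
np.set_printoptions(precision=4,suppress=True)
v=snap('wrist','w6')
from workcell import ctrl, viewer, monitor
print(monitor.sense()['tool_pos'])
C=v.cloud();k=(v.d>0)&(C[...,2]>.083)&(C[...,2]<.094)&(np.hypot(C[...,0]-.479,C[...,1]+.157)<.018)
P=C[k];print(len(P),P.mean(0),P.min(0),P.max(0))
k=(v.d>0)&(abs(C[...,2]-.0467)<.008)&(abs(C[...,0]-.5)<.08)&(abs(C[...,1]-.118)<.05);P=C[k];print('lid',len(P),P.min(0),P.max(0), np.linalg.lstsq(np.c_[P[:,:2],np.ones(len(P))],P[:,2],rcond=None)[0])
E
```

```text
t: 9.12
tool_pos: [0.4802, -0.1569, 0.1141]
ee_rot: [180.0, -0.0, 179.9]
contact_force: [-0.5, 0.7, -0.4]
finger_gap: 0.42
grasp_force: 0.0
[ 0.4801 -0.1557  0.1139]
306 [ 0.4796 -0.1575  0.089 ] [ 0.4724 -0.1648  0.083 ] [ 0.4879 -0.1504  0.0912]
lid 4045 [0.44   0.0742 0.0387] [0.5741 0.1262 0.0497] [-0.0411  0.059   0.06  ]
```

```bash
python3 steer.py '[[0,0,0.025,0,0,0,0.42],[0,0,0.02,0,0,0,0.42],[0,0,0.015,0,0,0,0.42],[0,0,0.005,0,0,0,0.42],[0,0,0,0,0,0,0.42],[0,0,0,0,0,0,0.42]]' 40 && python3 steer.py '[[0,0,0.001,0,0,0,0],[0,0,0,0,0,0,0],[0,0,0,0,0,0,0],[0,0,0,0,0,0,0],[0,0,0,0,0,0,0],[0,0,0,0,0,0,0]]' 40
```

```text
t: 9.67
tool_pos: [0.4807, -0.155, 0.0496]
ee_rot: [-180.0, 0.0, -179.9]
contact_force: [0.5, -0.1, -0.1]
finger_gap: 0.418
grasp_force: 0.0
t: 10.17
tool_pos: [0.4808, -0.1561, 0.0488]
ee_rot: [-180.0, 0.1, -179.9]
contact_force: [0.0, -0.1, 4.3]
finger_gap: 0.167
grasp_force: 40.0
```

```bash
python3 steer.py '[[0,0,-0.01,0,0,0,0],[0,0,-0.015,0,0,0,0],[0,0,-0.02,0,0,0,0],[0,0,-0.02,0,0,0,0],[0,0,-0.015,0,0,0,0],[0,0,0,0,0,0,0],[0,0,0,0,0,0,0]]'
python3 - <<'E'
from h import *
np.set_printoptions(precision=4,suppress=True)
v=snap('wrist','w7')
from workcell import ctrl, viewer, monitor
T=monitor.sense()['tool_pos'];print(T)
C=v.cloud();k=(v.d>0)&(C[...,2]>T[2]-.09)&(C[...,2]<T[2]+.08)&(abs(C[...,0]-.475)<.03)&(abs(C[...,1]+.156)<.02)
P=C[k]
for z in np.arange(.06,.2,.01):
    q=P[abs(P[:,2]-z)<.005]
    if len(q): print(round(z,2),len(q),q.min(0),q.max(0))
cv2.imwrite('pics/w7c.png',cv2.resize(v.p[130:280,180:380,::-1],None,fx=4,fy=4))
E
```

```text
t: 10.75
tool_pos: [0.4807, -0.156, 0.1289]
ee_rot: [-180.0, 0.1, -179.9]
contact_force: [0.3, 0.6, -1.2]
finger_gap: 0.162
grasp_force: 40.0
[ 0.48   -0.1556  0.1277]
0.1 37 [ 0.4744 -0.1608  0.0965] [ 0.4781 -0.1503  0.1047]
0.11 18 [ 0.4746 -0.1598  0.1051] [ 0.4766 -0.1512  0.109 ]
0.13 59 [ 0.4673 -0.1661  0.1317] [ 0.4751 -0.1449  0.135 ]
0.14 355 [ 0.4675 -0.1687  0.135 ] [ 0.479  -0.1424  0.145 ]
0.15 308 [ 0.4703 -0.1752  0.145 ] [ 0.4785 -0.1363  0.155 ]
0.16 428 [ 0.4703 -0.1754  0.155 ] [ 0.4885 -0.1361  0.165 ]
0.17 926 [ 0.4701 -0.1751  0.165 ] [ 0.4878 -0.136   0.175 ]
0.18 424 [ 0.4702 -0.1753  0.1751] [ 0.4879 -0.136   0.1849]
0.19 499 [ 0.47   -0.1753  0.1851] [ 0.4878 -0.1361  0.195 ]
0.2 363 [ 0.4702 -0.1737  0.195 ] [ 0.4831 -0.1364  0.205 ]
```

View pics/w7c.png

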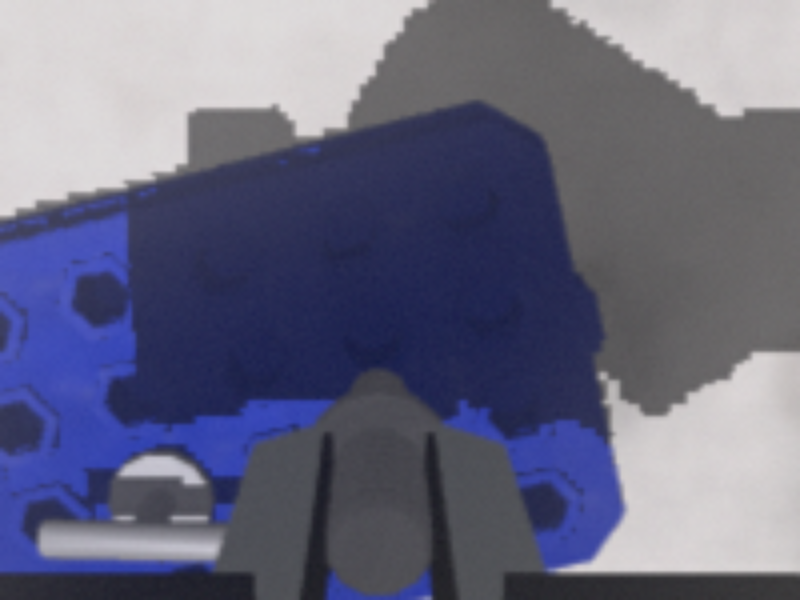

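The pin is gripped upright, centred at the TCP within 0.5 mm, with its tip at about TCP−34 mm; the T-pin hasn't moved. I carry it to just behind the lid hole and look at the hole close up.

```bash
python3 steer.py '[[-0.001,0.02,0,0,0,0,0],[-0.003,0.034,0,0,0,0,0],[-0.003,0.034,0,0,0,0,0],[-0.003,0.034,0,0,0,0,0],[-0.003,0.034,0,0,0,0,0],[-0.003,0.034,0,0,0,0,0],[-0.003,0.034,0,0,0,0,0],[-0.001,0.034,0,0,0,0,0],[0,0.015,0,0,0,0,0],[0,0,0,0,0,0,0],[0,0,0,0,0,0,0],[0,0,0,0,0,0,0]]'
cat > hole.py <<'E'
from h import *
import sys
np.set_printoptions(precision=4,suppress=True)
from workcell import ctrl, viewer, monitor
T=monitor.sense()['tool_pos'];v=snap('wrist',sys.argv[1]);print(T,v.c())
C=v.cloud();z=.0465
u=v.proj([.458,.119,z]).round().astype(int);print(u)
g=cv2.cvtColor(v.p,cv2.COLOR_RGB2GRAY);r=22
# hole: depth well below the lid plane
lid=(.042+.041*(.573-C[...,0]))
m=((v.d>0)&(C[...,2]<lid-.004)).astype(np.uint8);w=np.zeros_like(m);w[u[1]-r:u[1]+r,u[0]-r:u[0]+r]=1;m*=w
n,l,s,c=cv2.connectedComponentsWithStats(m)
for i in range(1,n):
    if s[i,4]>30:
        P=np.array([v.plane(x,y,z) for y,x in np.argwhere(l==i)]);print(s[i],c[i],P.mean(0),P.min(0),P.max(0),cv2.minEnclosingCircle((P[:,:2]*1000).astype(np.float32)))
k=(v.d>0)&(abs(C[...,2]-lid)<.004)&(abs(C[...,1]-.118)<.06)&(C[...,0]>.445)&(C[...,0]<.48)
P=C[k];print('lid y',np.percentile(P[:,1],[.3,99.7]),np.median(C[...,2][k]-lid[k]))
E
python3 hole.py w8
python3 -c "
import cv2
a=cv2.imread('pics/w8.png');cv2.imwrite('pics/w8c.png',cv2.resize(a[130:280,180:380],None,fx=4,fy=4))"
```

```text
t: 11.8
tool_pos: [0.4994, 0.1166, 0.1271]
ee_rot: [-180.0, -0.1, -180.0]
contact_force: [-0.4, -0.5, -0.2]
finger_gap: 0.163
grasp_force: 40.0
[0.4994 0.1166 0.1271] [0.4284 0.1169 0.3193]
[277 171]
[272 165  16  15 186] [279.6667 171.7957] [0.4586 0.1219 0.0465] [0.4522 0.1147 0.0465] [0.4653 0.1288 0.0465] ((458.70550537109375, 121.87117004394531), 7.21180534362793)
lid y [0.0763 0.1678] 0.0004568059245011781
```

View pics/w8c.png

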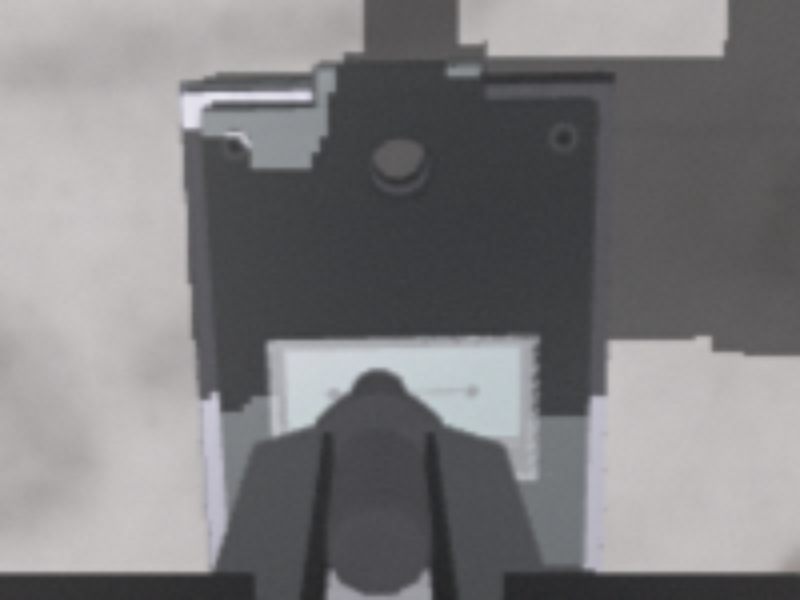

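The lid hole is at about (400,165) in the crop. It measures (0.4587, 0.1219) with a 7.2 mm radius, and both the lid's mid-line (y=0.122) and the earlier base-hole estimate agree.

```bash
python3 steer.py '[[0.02,0.0054,0,0,0,0,0],[0.0206,0,0,0,0,0,0],[0,0,0,0,0,0,0],[0,0,0.02,0,0,0,0],[0,0,0.008,0,0,0,0],[0,0,0,0,0,0,0],[0,0,0,0,0,0,0]]' 50
python3 - <<'E'
from h import *
np.set_printoptions(precision=4,suppress=True)
from workcell import ctrl, viewer, monitor
v=snap('wrist','w9');T=monitor.sense()['tool_pos'];print(T)
C=v.cloud();k=(v.d>0)&(abs(C[...,0]-.455)<.03)&(abs(C[...,1]-.122)<.022)
P=C[k]
for z in np.arange(T[2]-.04,T[2]+.03,.005):
    q=P[abs(P[:,2]-z)<.0025]
    if len(q): print(round(z,3),len(q),q.min(0),q.max(0))
E
```

```text
t: 12.43
tool_pos: [0.4595, 0.122, 0.0997]
ee_rot: [-180.0, -0.1, -180.0]
contact_force: [-0.4, 0.4, -1.3]
finger_gap: 0.161
grasp_force: 50.0
[0.46   0.1222 0.1004]
0.065 2 [0.4553 0.1181 0.0671] [0.457  0.1278 0.0674]
0.07 24 [0.453  0.1173 0.0682] [0.4567 0.1277 0.0728]
0.075 22 [0.453  0.1182 0.0729] [0.4551 0.1269 0.0778]
0.08 7 [0.453  0.1191 0.0779] [0.4544 0.1245 0.0803]
0.1 5 [0.4476 0.1125 0.1009] [0.4519 0.1332 0.1028]
0.105 286 [0.4462 0.112  0.1029] [0.4568 0.133  0.1078]
0.11 57 [0.4472 0.1149 0.1079] [0.4569 0.1313 0.1128]
0.115 101 [0.4493 0.1081 0.1129] [0.4571 0.1374 0.1177]
0.12 162 [0.4493 0.1041 0.1179] [0.4575 0.1413 0.1228]
0.125 185 [0.4491 0.1033 0.1229] [0.4568 0.1418 0.1278]
0.13 215 [0.4491 0.1031 0.1279] [0.4671 0.1418 0.1328]
```

The pin is within 0.6 mm of the hole axis, so I trim that out and push it in by steps.

```bash
python3 steer.py '[[0.0005,-0.0005,0.01,0,0,0,0],[0,0,0.01,0,0,0,0],[0,0,0.008,0,0,0,0],[0,0,0.006,0,0,0,0],[0,0,0.006,0,0,0,0],[0,0,0,0,0,0,0],[0,0,0,0,0,0,0]]' 60; python3 steer.py '[[0,0,0.006,0,0,0,0],[0,0,0.005,0,0,0,0],[0,0,0.003,0,0,0,0],[0,0,0,0,0,0,0],[0,0,0,0,0,0,0]]' 60
```

```text
t: 13.07
tool_pos: [0.4587, 0.1221, 0.0597]
ee_rot: [180.0, -0.1, -179.9]
contact_force: [-0.1, 0.0, 0.3]
finger_gap: 0.159
grasp_force: 60.0
t: 13.48
tool_pos: [0.459, 0.1221, 0.046]
ee_rot: [180.0, -0.0, -179.9]
contact_force: [0.3, -0.3, -0.2]
finger_gap: 0.157
grasp_force: 60.0
```

```bash
python3 steer.py '[[0,0,0.003,0,0,0,0],[0,0,0.002,0,0,0,0],[0,0,0.001,0,0,0,0],[0,0,0,0,0,0,0],[0,0,0,0,0,0,0]]'; python3 steer.py '[[0,0,0.002,0,0,0,0],[0,0,0.001,0,0,0,0],[0,0,0,0,0,0,0],[0,0,0,0,0,0,0]]'
```

```text
t: 13.9
tool_pos: [0.4591, 0.1221, 0.0408]
ee_rot: [-180.0, -0.0, -179.9]
contact_force: [-3.1, -0.3, 5.2]
finger_gap: 0.163
grasp_force: 60.0
t: 14.23
tool_pos: [0.4594, 0.1221, 0.04]
ee_rot: [-180.0, -0.1, -179.9]
contact_force: [-10.5, -0.1, 23.9]
finger_gap: 0.156
grasp_force: 60.0
```

```bash
python3 steer.py '[[0.0008,0,0,0,0,0,0],[0,0,0,0,0,0,0],[0,0,0,0,0,0,0]]'
cat > chk.py <<'E'
from h import *
import sys
np.set_printoptions(precision=4,suppress=True)
from workcell import ctrl, viewer, monitor
v=snap('wrist',sys.argv[1]);s=monitor.sense();print(s['tool_pos'],s['contact_force'],s['torque'])
C=v.cloud()
for yl in((.08,.1),(.144,.163)):
    k=(v.d>0)&(C[...,0]>.446)&(C[...,0]<.5)&(C[...,1]>yl[0])&(C[...,1]<yl[1])&(C[...,2]>.037)&(C[...,2]<.055)
    P=C[k];f=np.polyfit(P[:,0],P[:,2],1);print('lid',len(P),f[0],np.polyval(f,.458))
k=(v.d>0)&(abs(C[...,0]-.455)<.016)&(abs(C[...,1]-.122)<.016)&(C[...,2]>.03)&(C[...,2]<.085)
P=C[k]
for z in np.arange(.036,.08,.003):
    q=P[abs(P[:,2]-z)<.0015]
    if len(q): print(round(z,3),len(q),q.min(0),q.max(0))
E
python3 chk.py w10
```

```text
t: 14.48
tool_pos: [0.4593, 0.1221, 0.0401]
ee_rot: [-180.0, 0.0, -179.9]
contact_force: [-9.1, -0.3, 22.8]
finger_gap: 0.159
grasp_force: 60.0
[0.4593 0.1221 0.0401] [-8.4967 -1.3141 21.2184] [-0.1198  1.7224  0.0039]
lid 1198 -0.003998157473673719 0.042369748036476224
lid 1077 -0.006804556307608191 0.0423860886374542
0.039 2 [0.4462 0.1091 0.0404] [0.4527 0.1167 0.0405]
0.042 717 [0.4391 0.106  0.0406] [0.4544 0.138  0.0435]
0.045 84 [0.4396 0.1086 0.0435] [0.4564 0.1379 0.0465]
0.048 216 [0.4458 0.1122 0.0465] [0.4567 0.1331 0.0491]
0.051 29 [0.4511 0.1156 0.0498] [0.4559 0.1296 0.0525]
0.054 64 [0.4493 0.112  0.0526] [0.4574 0.1334 0.0554]
0.057 76 [0.4491 0.1076 0.0555] [0.4567 0.1377 0.0584]
0.06 86 [0.4489 0.106  0.0585] [0.4569 0.138  0.0614]
0.063 91 [0.4491 0.1063 0.0615] [0.4563 0.1378 0.0645]
0.066 95 [0.4493 0.106  0.0646] [0.456  0.1376 0.0675]
0.069 105 [0.4489 0.1063 0.0675] [0.4564 0.1379 0.0705]
0.072 109 [0.4491 0.1063 0.0705] [0.467  0.1375 0.0735]
0.075 109 [0.4491 0.106  0.0736] [0.465  0.138  0.0764]
0.078 151 [0.449  0.1063 0.0766] [0.4662 0.1377 0.0795]
```

```bash
python3 steer.py '[[0.001,0,0.0005,0,0,0,0],[0,0,0,0,0,0,0],[0,0,0,0,0,0,0],[0,0,0,0,0,0,0],[0,0,0,0,0,0,0],[0,0,0,0,0,0,0]]'
python3 chk.py w11|head -3
```

```text
t: 15.03
tool_pos: [0.4593, 0.1221, 0.0401]
ee_rot: [-180.0, 0.2, -179.9]
contact_force: [-7.3, -0.1, 22.6]
finger_gap: 0.159
grasp_force: 60.0
[0.4593 0.1222 0.0401] [-7.1986 -0.935  22.7756] [-0.1249  1.4699 -0.0268]
lid 1196 -0.005788693173441901 0.04235112925894077
lid 1079 -0.0039313465772816735 0.04235626962633061
```

The lid is flat (slope about 0.005 rad, front at 42.4 mm), and the push is steady at about 23 N down with a 60 N grip. I'm handing it in.

```bash
python3 -c "
from workcell import ctrl, viewer, monitor
print(ctrl.job_done())"
```

```text
the job is handed in; nothing more can be done
None
```

I shut the lid and pushed the round-grip pin home; at hand-in the arm was still holding it with a 60 N grip and about 23 N down, with the lid flat to about 0.005 rad; no verdict came back.

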